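Bring the trolley wheel's valve to the top

ROBOT

A 6-joint arm with a two-finger parallel gripper is mounted at the origin on the work surface. World frame = base frame: x ahead of the robot, y to its left, z up, the work surface at z = 0. Lengths are in m, angles in rad, forces in N, time in s.
With the tool pointing down it reaches from about 0.325 to 0.875 m from the base axis. Payload 4.4 kg.
Tool frame: the origin (TCP) lies on the centre line of the jaws, within the pads' length; the fingertips stand 17 mm ahead of it and the grasp point (between the pads) lies 2 mm behind it; y points along the fingers, z is the direction in which the jaws open and shut, and the axes are right-handed (so a half turn about y gives the same grasp; the last joint's range is limited). The gripper opens to 85 mm and grips with 20 to 120 N. Pads are 22 mm wide; open, the fingers measure 114 mm over their backs; the gripper's body (76 mm by 85 mm) begins 54 mm behind the grasp point. The pads swing forward as they close: fully open they stand 13 mm farther back than shut.
Start: joints at [0.991, 0.207, 1.542, -0, 1.393, -0.15], TCP at [0.24, 0.523, 0.248] pointing down, gripper open.
Joint ranges: [-2.73, 2.73], [-0.86, 2.22], [0.23, 2.46], [-1.11, 4.25], [0.08, 2.63], [-2.82, 2.82]. Speed limits (rad/s): [2.79, 2.79, 3.14, 3.14, 3.14, 3.14].

INTERFACE

Orientations are given as a 3x3 rotation matrix whose columns are the frame's x, y, z axes.
In Python, from cell import arm gives the robot as it stands. The module is installed in compiled form; this text tells all that it offers.
- The arm moves only by the tool apply_moves, never from a script. Its argument "targets" is text: rows parted by semicolons, each of 6 numbers parted by spaces: the shift along the tool's x, y, z in mm, then the turn, a rotation vector about the tool's x, y, z in degrees. A call has 1 to 8 rows; each row is the pose to reach, as a shift and turn from the pose measured when the call began, along the tool's axes at that moment; what a row does not reach only later rows make up. A row lasts 1/10 s, in which the tool goes at most 50 mm and 8.59 degrees, less where a joint would pass 70% of its speed; a pose out of reach is approached as far as the arm can. A call with a gripper value outside its range is refused whole. "gripper" is the opening, from -1 (shut) to 1 (fully open), so that 0 is half open, set as the call begins (left out, the last holds). The fingers move at their own pace and stop on an object; "squeeze" is the grip in N (left out, the last holds). Time passes only in rows, so rows that repeat a pose let the fingers close. It gives the time, the measured TCP pose, the force and the opening at its end, in the units of the state.
- arm.sense(): the state, without advancing time (a new reading comes with each control period).
- arm.read_camera(name): name is "scene" or "top" or "wrist"; returns the picture (480x640x3 uint8, blue, green, red); there is no depth.
- arm.get_calibration(name): a dict with "fx", "fy", "cx", "cy" (pixels), "R" (3x3) and "t" (3): a world point X has camera coordinates R X + t. Camera axes: x right, y down, z forward; pixel columns grow to the right and rows downward; lengths in m; the calibration is good to about 2 mm. The wrist camera is an equidistant fisheye: a pixel r from the principal point sees the ray r / f radians off the axis. A picture is of the moment at which its call begins: read the wrist's pose just before it. get_calibration takes no time and is no camera call; for the wrist camera it gives the pose at the moment of the call.
- arm.finish_job(): hands the job in, once; it reports no verdict.
The state is a dict: "time_s": time; "joint_positions": joint angles; "qd": joint speeds; "joint_efforts": joint torques, N m; "position": TCP position; "tcp_rot": TCP orientation; "ft_force": force on the tool from outside, world axes, zero at the start; "ft_torque": the same for the moment, N m; "finger_gap": finger opening in m.
Only numpy, scipy, OpenCV 4.12 (cv2) and the standard library are available. Lean on these libraries where they do the work, as an engineer would, in place of code of your own. Each camera call takes 0.05 s, during which the arm holds its last target.

TASK

The stock trolley's wheel sits on its service stand and must be ready for the air pump: with the fingertips, gently push one spoke after another to turn the wheel clockwise, as seen from the robot's side (so that the hub nut stays tight), until the red-capped valve stem is at the very top of the leaning wheel (twelve o'clock). Do not push on the valve stem, do not pinch or grip the wheel, and leave everything else on the bench where it is.

Things in the scene. Friction and masses are not known exactly. Their poses are not given: they have to be found in the camera images.
- hub (a point): Centre of the wheel on its axle, 170 mm above the bench. Frame: z up, x horizontal, away from the robot's side. The wheel leans back 50 degrees from upright, its front face looking to -x and up: in this frame 'up the wheel' is (0.766, 0, 0.643), the axle pointing away from the robot is (0.643, 0, -0.766), and right as the robot sees it is -y.
- stand: Blue fixed stand that carries the wheel; same axes as point hub, origin on the bench straight under the hub. Base plate 220 x 200 x 12 mm, centred 30 mm along +x; behind the wheel a post 30 x 40 mm, centred 65 mm along +x, top 140 mm above the bench, and the axle, 16 mm thick, from hub to post.
- wheel (a joint): Wheel angle a (rad): 0 with the valve stem at the very top, growing clockwise as seen from the robot. It does not wrap: it starts at -5.0 to -2.6 and goes clockwise up to 0; one turn the wrong way gives -6.28. A point w clockwise of the stem lies at hub + r*(cos(a+w)*up the wheel + sin(a+w)*right). Stiff (0.12 N m), stays where left, does not coast.
- spokes: Hub and five straight white radial spokes, 16 mm wide, 12 mm thick, in the wheel's middle plane (through point hub), from the hub (52 mm across, to 22 mm, its nut to 30 mm, in front of that plane) out to radius 114 mm; at 36, 108, 180, 252, 324 degrees clockwise of the stem, with open windows between. Origin: hub centre; z: axle away from robot; -x: towards the stem.
- rim: Grey rim (inner radius 114 mm) with black tyre, 300 mm outer diameter, 40 mm wide: 20 mm to either side of the wheel's middle plane. Turns with the wheel. Origin and axes as spokes.
- stem: Valve stem of the wheel, brass with a red cap 14 mm across, 19 mm long. It sticks inward from the rim towards the hub, midway between two spokes; its inner tip is 89 mm from the axle. Origin and axes as spokes. Not to be pushed on.
- stem_cap (a point): Middle of the red valve cap, 98 mm from the axle.
- gauge: Loose round black pressure gauge, 60 mm across, 24 mm high, with a brass nipple, lying beside the stand. Origin under its centre. Leave it.
- socket: Loose steel socket, 22 mm across, 34 mm high, standing beside the stand. Origin under its centre. Leave it.
- tray: Red foam tray, 260 x 190 x 55 mm, open on top. Origin under its centre. Leave it.
- module: Black electronic module 190 x 110 x 34 mm lying in the red tray. Origin under its centre. Leave it.
- wrench: Loose steel wrench lying flat on the bench. Leave it.
- screwdriver: Loose screwdriver with an orange handle lying on the bench. Leave it.
- bottle: White bottle with a red cap, 60 mm across, 150 mm high, standing. Origin under its centre. Leave it.

How it is judged:
On the way, in this order (a step that is already met when the one before it is completed fails the run):
1. a spoke is being pushed by the fingers while the stem is still low (joint between -2.5 and -1.3) (contact force between the fingers and spokes above 0.3 N and value of joint wheel between -2.5 and -1.3 rad), for 0.05 s.
2. a spoke is being pushed by the fingers as the stem comes up from the left (joint between -1.1 and -0.1) (contact force between the fingers and spokes above 0.3 N and value of joint wheel between -1.1 and -0.1 rad), for 0.05 s.
At the end, for the whole second after the job is handed in: the valve stem is at the top within 0.14 rad (8 degrees), reached by turning clockwise, and the wheel is at rest; every bystander is within 30 mm of where it was (value of joint wheel between -0.14 and 0.14 rad and velocity of joint wheel between -0.05 and 0.05 rad/s and distance of each of gauge, socket, tray, module, wrench, screwdriver, bottle from where it was at the start of the episode below 0.03 m); the robot touches nothing.
It fails at once if the valve stem is pushed (over 2 N) (contact force between any of the fingers, the arm and stem above 2 N).
It fails at once if the wheel is pinched or shoved hard (over 38 N) (contact force between any of the fingers, the arm and spokes above 38 N or contact force between any of the fingers, the arm and rim above 38 N).
It fails at once if a bystander is moved or lifted by more than 30 mm (distance of any of gauge, socket, tray, module, wrench, screwdriver, bottle from where it was at the start of the episode above 0.03 m).
It also fails if it takes over 67 s, if anything falls off the work surface, if the arm or the gripper's body presses on something with over 40 N, if the wrist force passes 120 N, or if a joint passes its speed limit or range.

## Working session

There is one attempt and no reset: what is moved stays moved. The work goes in short steps, Python scripts to look and compute and a tool call to move; the robot and the scene stay as the last step left them, time stands still between calls to the robot, and variables do not carry over. Pictures are saved under pics/ and viewed, and the job is handed in when it is done.

Besides the shell and the picture viewer there is one more tool, called as name(argument=value, ...) on one line, values as JSON. apply_moves: Moves the arm, as the interface text tells. Its arguments: {"type":"object","properties":{"targets":{"type":"string"},"gripper":{"type":"number"},"squeeze":{"type":"number"}},"required":["targets"]}

```bash
mkdir -p pics; ls; python3 - <<'E'
from cell import arm
import cv2,numpy as np
np.set_printoptions(precision=4,suppress=True)
for n in ["scene","top","wrist"]:
    c=arm.get_calibration(n); im=arm.read_camera(n); cv2.imwrite(f"pics/{n}0.png",im)
    print(n,c)
s=arm.sense()
for k,v in s.items(): print(k,np.array(v))
E
```

```text
pics
scene {'fx': 442.5943013340374, 'fy': 442.5943013340374, 'cx': 322.5217560217238, 'cy': 241.25768964200606, 'R': array([[-0.2459,  0.9692, -0.0168],
       [ 0.5661,  0.1295, -0.8141],
       [-0.7868, -0.2097, -0.5805]]), 't': array([ 0.156 , -0.1823,  1.6699])}
top {'fx': 526.6279826024498, 'fy': 526.6279826024498, 'cx': 322.17514353148084, 'cy': 245.16671060767317, 'R': array([[ 0.0303, -0.9995, -0.0054],
       [-0.9914, -0.0293, -0.1279],
       [ 0.1277,  0.0092, -0.9918]]), 't': array([-0.0343,  0.5271,  1.2946])}
wrist {'fx': 371.64829954431775, 'fy': 371.64829954431775, 'cx': 321.4251263630851, 'cy': 232.66800214651278, 'R': array([[ 0.4174,  0.9087, -0.0018],
       [ 0.8701, -0.3991,  0.2892],
       [ 0.2621, -0.1223, -0.9573]]), 't': array([-0.5748, -0.0379,  0.3805])}
time_s 0.15
joint_positions [ 0.9905  0.2073  1.5426 -0.      1.3935 -0.1505]
qd [-0.0007 -0.0026 -0.0053  0.001  -0.0005  0.0004]
joint_efforts [  0.0014 -38.3509 -29.2037  -0.0001   0.0066  -0.    ]
position [0.2393 0.5222 0.2474]
tcp_rot [[ 0.909  -0.001   0.4167]
 [-0.4167 -0.0016  0.909 ]
 [-0.0003 -1.     -0.0018]]
ft_force [ 0.0162  0.6336 -0.3191]
ft_torque [ 0.0606  0.0009 -0.0219]
finger_gap 0.08532768856209423
```

View pics/scene0.png

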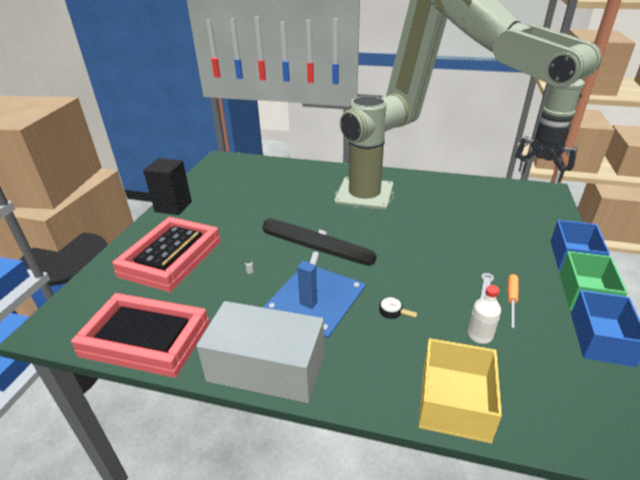

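View pics/top0.png

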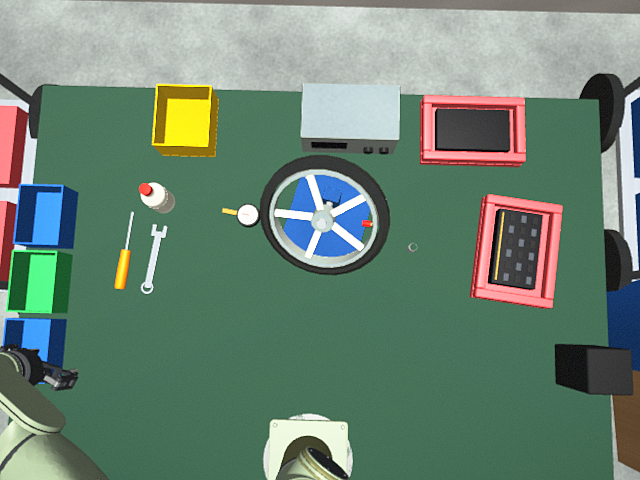

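View pics/wrist0.png

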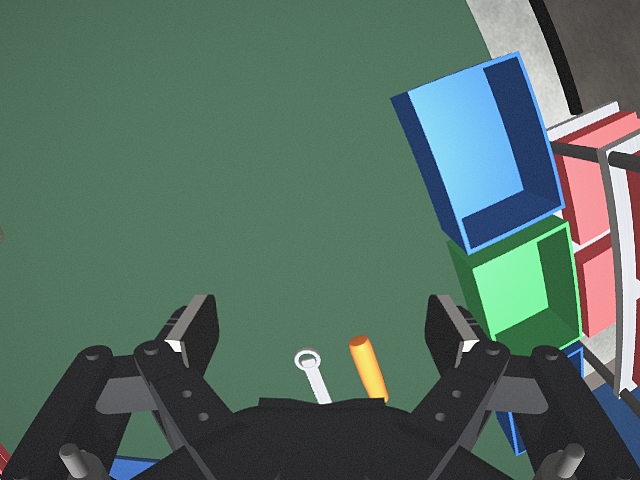

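```bash
python3 - <<'E'
import cv2
im=cv2.imread("pics/top0.png")[145:285,215:425]
cv2.imwrite("pics/topc.png",cv2.resize(im,None,fx=3.8,fy=3.8,interpolation=cv2.INTER_CUBIC))
im=cv2.imread("pics/scene0.png")[200:350,220:430]
cv2.imwrite("pics/scenec.png",cv2.resize(im,None,fx=3.8,fy=3.8,interpolation=cv2.INTER_CUBIC))
E
```

```text
(no output)
```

View pics/topc.png

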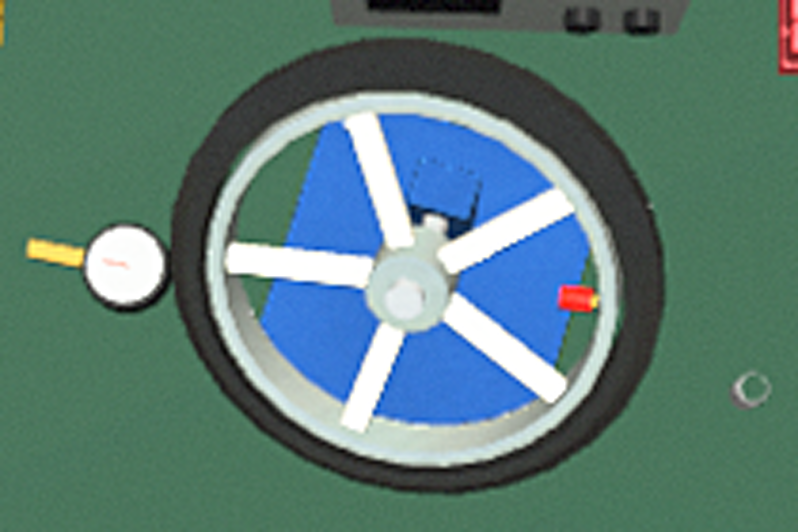

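View pics/scenec.png

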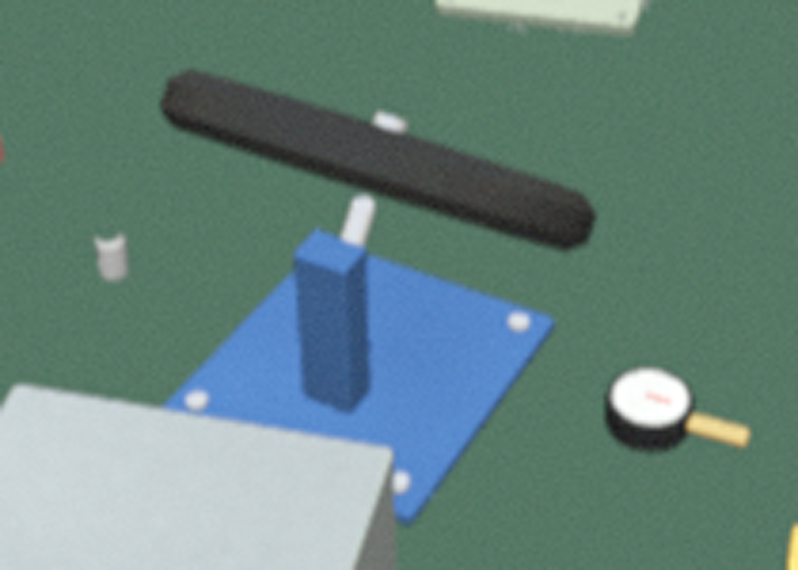

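```bash
cat > h.py <<'E'
import numpy as np,cv2
np.set_printoptions(precision=4,suppress=True)
def proj(c,X):
    X=np.atleast_2d(X); C=X@np.array(c['R']).T+np.array(c['t'])
    return np.c_[c['fx']*C[:,0]/C[:,2]+c['cx'],c['fy']*C[:,1]/C[:,2]+c['cy']]
def projf(c,X):
    X=np.atleast_2d(X); C=X@np.array(c['R']).T+np.array(c['t'])
    rr=np.hypot(C[:,0],C[:,1]); th=np.arctan2(rr,C[:,2])
    return np.c_[c['fx']*th*C[:,0]/rr+c['cx'],c['fy']*th*C[:,1]/rr+c['cy']]
def axes(yaw):
    c,s=np.cos(yaw),np.sin(yaw)
    Rz=np.array([[c,-s,0],[s,c,0],[0,0,1]])
    up=Rz@[.766,0,.643]; ax=Rz@[.643,0,-.766]; right=Rz@[0,-1,0]
    return Rz,up,ax,right
def wp(p,r,w,d,tz=0): # w deg clockwise of stem, d along axle away
    Rz,up,ax,right=axes(p[2]); t=p[3]+np.radians(w)
    h=np.array([p[0],p[1],.17])
    return h+r*(np.cos(t)*up+np.sin(t)*right)+d*ax+tz*(-np.sin(t)*up+np.cos(t)*right)
def sp(p,X):
    return np.array([p[0],p[1],0])+np.array(X)@axes(p[2])[0].T
E
cat > fit.py <<'E'
from h import *
from cell import arm
from scipy.optimize import least_squares
ct=arm.get_calibration('top'); cs=arm.get_calibration('scene')
T=lambda q:np.array(q)/3.8+[215,145]
S=lambda q:np.array(q)/3.8+[220,200]
sl={252:[(360,120),(398,240)],324:[(565,200),(450,260)],36:[(555,388),(455,305)],108:[(355,425),(392,340)],180:[(232,258),(365,270)]}
pl=[(-.08,.1,.012),(.14,.1,.012),(.05,-.02,.14),(.05,.02,.14),(.08,.02,.14),(.08,-.02,.14)]
pi=S([(553,318),(405,522),(318,230),(367,249),(342,273),(295,253)])
def f(p):
    r=[]
    r+=list((proj(ct,wp(p,0,0,-.03))[0]-T((405,297)))*1)
    r+=list((proj(ct,wp(p,.098,0,0))[0]-T((578,298))))
    for w,q in sl.items():
        a=proj(ct,wp(p,.03,w,-.006))[0]; b=proj(ct,wp(p,.11,w,-.006))[0]
        n=np.array([-(b-a)[1],(b-a)[0]]);n/=np.linalg.norm(n)
        for k in q: r.append(n@(T(k)-a))
    r+=list((proj(cs,sp(p,pl))-pi).ravel())
    return np.array(r)
o=least_squares(f,[.53,0,-.3,-4.7],loss='soft_l1')
print(o.x,np.degrees(o.x[2:])); print(f(o.x))
np.save('p.npy',o.x); p=o.x
im=cv2.imread('pics/top0.png'); im=cv2.resize(im[145:285,215:425],None,fx=3.8,fy=3.8,interpolation=cv2.INTER_CUBIC)
def dr(X,col):
    q=(proj(ct,X)-[215,145])*3.8
    cv2.polylines(im,[q.astype(int)],False,col,1)
an=np.arange(0,361,5)
for r,d in [(.15,-.01),(.114,-.02),(.114,.02),(.15,.01)]: dr(np.array([wp(p,r,w,d) for w in an]),(0,255,255))
for w in range(36,360,72):
    for t in(-.008,.008): dr(np.array([wp(p,r,w,-.006,t) for r in(.026,.114)]),(255,0,255))
dr(np.array([wp(p,.089,0,0),wp(p,.114,0,0)]),(0,255,0))
dr(np.array([wp(p,.026,w,-.022) for w in an]),(0,255,0))
dr(sp(p,[(-.08,.1,.012),(.14,.1,.012),(.14,-.1,.012),(-.08,-.1,.012),(-.08,.1,.012)]),(0,0,255))
cv2.imwrite('pics/fit.png',im)
E
python3 fit.py
```

```text
[ 0.5754 -0.0219 -0.2648 -4.9165] [ -15.1694 -281.6971]
[-0.1323  0.0061 -0.3406 -1.7733 -0.2308 -0.4837  0.6982  0.5016 -0.0732
 -1.2355 -0.5775 -1.2067 -0.0896  0.6647 -0.037  -0.2968  0.6549 -1.5013
 -1.4558 -0.677  -0.597  -0.9935 -0.2041 -0.5274 -1.7629 -0.1398]
```

View pics/fit.png

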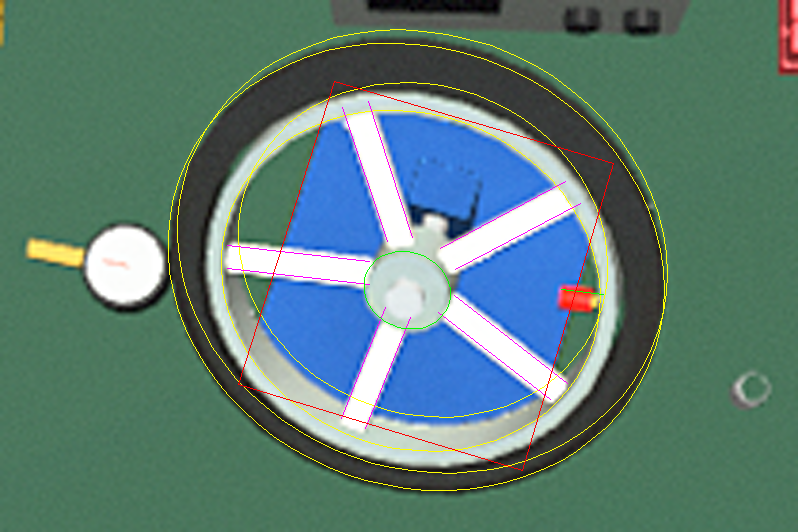

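```bash
cat > goto.py <<'E'
from h import *
from cell import arm
from scipy.spatial.transform import Rotation as Rn
import sys
p=np.load('p.npy'); Rz,up,ax,right=axes(p[2]); Rt=np.c_[right,ax,up]
h=np.array([p[0],p[1],.17])
s=arm.sense(); R=np.array(s['tcp_rot']); x=np.array(s['position'])
print('t',s['time_s'],'wheel coords (right,depth,up) mm',1000*Rt.T@(x-h),'gap',s['finger_gap'],'F',np.array(s['ft_force']),'j',np.array(s['joint_positions']))
w=np.array(list(map(float,sys.argv[1:4])))/1000
tgt=h+Rt@w
print('tgt world',tgt,'shift',1000*R.T@(tgt-x),'rot deg',np.degrees(Rn.from_matrix(R.T@Rt).as_rotvec()))
E
python3 goto.py -62 -110 33; python3 -c "
from h import *
for a0,(f,name) in {330.3:(0,'')}.items():
  for th in range(290,480,10):
    from scipy.optimize import brentq
    g=lambda d:70*np.sin(np.radians(d))-8-11*abs(np.cos(np.radians(th+d)))-14.5*abs(np.sin(np.radians(th+d)))
    d=brentq(g,5,60); t=np.radians(th); print(th-360,'phi',round(th+d-360,1),'right,up',np.round([70*np.sin(t),70*np.cos(t)],1))
"
```

```text
t 0.15 wheel coords (right,depth,up) mm [-437.2394 -359.3899 -307.8143] gap 0.08532768856209423 F [ 0.0162  0.6336 -0.3191] j [ 0.9905  0.2073  1.5426 -0.      1.3935 -0.1505]
tgt world [0.5477 0.0498 0.2755] shift [ 477.2428  -27.702  -300.9702] rot deg [ 33.1945  77.0474 -27.985 ]
-70 phi -48.1 right,up [-65.8  23.9]
-60 phi -38.5 right,up [-60.6  35. ]
-50 phi -29.3 right,up [-53.6  45. ]
-40 phi -20.5 right,up [-45.   53.6]
-30 phi -11.9 right,up [-35.   60.6]
-20 phi -3.5 right,up [-23.9  65.8]
-10 phi 7.2 right,up [-12.2  68.9]
0 phi 19.3 right,up [-0. 70.]
10 phi 30.8 right,up [12.2 68.9]
20 phi 41.7 right,up [23.9 65.8]
30 phi 52.0 right,up [35.  60.6]
40 phi 61.8 right,up [45.  53.6]
50 phi 71.2 right,up [53.6 45. ]
60 phi 80.2 right,up [60.6 35. ]
70 phi 88.9 right,up [65.8 23.9]
80 phi 100.2 right,up [68.9 12.2]
90 phi 111.4 right,up [70.  0.]
100 phi 121.9 right,up [ 68.9 -12.2]
110 phi 131.9 right,up [ 65.8 -23.9]
```

```bash
python3 goto.py -62 -180 33|tail -1
```

```text
tgt world [0.5043 0.0616 0.3291] shift [ 432.83    -81.2964 -308.4636] rot deg [ 33.1945  77.0474 -27.985 ]
```

apply_moves(targets="0 -70 0 0 0 0; 0 -100 0 0 0 0;80 -100 -50 4 9 -3; 120 -100 -75 8 19 -7; 180 -100 -110 12 29 -10.5; 240 -100 -145 16 38 -14; 300 -100 -190 20 48 -17.5; 360 -100 -240 25 58 -21", gripper=-1, squeeze=20)

```text
time_s: 0.95
position: [0.4025, 0.2686, 0.3476]
tcp_rot: [[0.304, 0.416, 0.857], [-0.944, 0.011, 0.329], [0.127, -0.909, 0.396]]
ft_force: [1.3, 0.1, -0.6]
finger_gap: 0.0001
```

```bash
python3 goto.py -62 -150 33
```

```text
t 0.95 wheel coords (right,depth,up) mm [-235.1678 -292.2004  -71.8824] gap 0.00010936458301264956 F [ 1.2933  0.0574 -0.584 ] j [ 0.5355 -0.2755  1.8604 -0.2204  1.1848  0.2419]
tgt world [0.5229 0.0565 0.3061] shift [231.5574  85.384   16.8928] rot deg [ 13.8675  31.8574 -11.3526]
```

apply_moves(targets="45 0 5 3 8 -3; 90 10 10 6 15 -5; 135 25 13 9 22 -8; 180 45 15 12 28 -10; 215 65 17 13.9 31.9 -11.4; 231.5 85.5 17 13.9 31.9 -11.4; 231.5 85.5 17 13.9 31.9 -11.4; 231.5 85.5 17 13.9 31.9 -11.4")

```text
time_s: 1.75
position: [0.5227, 0.0563, 0.3054]
tcp_rot: [[-0.264, 0.62, 0.739], [-0.965, -0.17, -0.202], [0.0, -0.766, 0.642]]
ft_force: [0.2, 0.9, -0.3]
finger_gap: 0.0001
```

```bash
python3 goto.py -62 -60 33; python3 - <<'E'
from cell import arm
from h import *
p=np.load('p.npy')
c=arm.get_calibration('wrist'); im=arm.read_camera('wrist')
for w in range(36,360,72):
    for t in(-.008,.008):
        q=projf(c,np.array([wp(p,r,w,-.006,t) for r in np.linspace(.026,.114,9)])); cv2.polylines(im,[q.astype(int)],False,(255,0,255),1)
q=projf(c,np.array([wp(p,.114,w,-.02) for w in range(0,361,5)]));cv2.polylines(im,[q.astype(int)],False,(0,255,255),1)
q=projf(c,np.array([wp(p,r,0,0) for r in(.089,.114)]));cv2.polylines(im,[q.astype(int)],False,(0,255,0),1)
cv2.imwrite('pics/w1.png',im)
im=arm.read_camera('top');cv2.imwrite('pics/t1.png',im)
E
```

```text
t 1.75 wheel coords (right,depth,up) mm [ -61.7462 -149.6364   32.4324] gap 6.82183125281123e-05 F [ 0.2192  0.9129 -0.2947] j [ 0.0613 -0.2911  2.0459 -0.3121  0.7408  0.4888]
tgt world [0.5788 0.0414 0.2372] shift [-0.3984 89.6139  0.6471] rot deg [ 0.0469 -0.0811  0.0919]
```

View pics/w1.png

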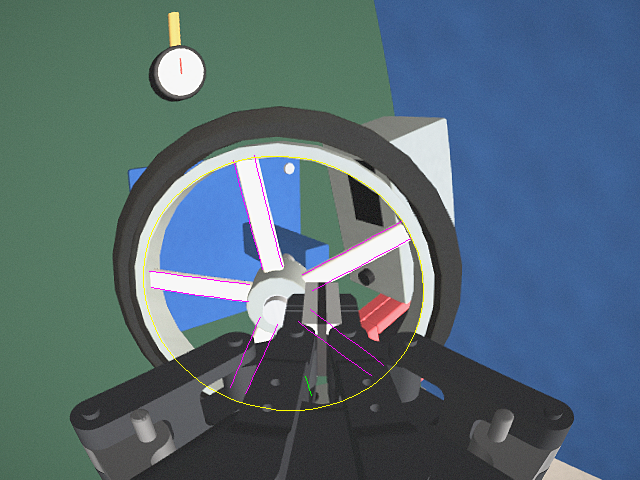

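View pics/t1.png

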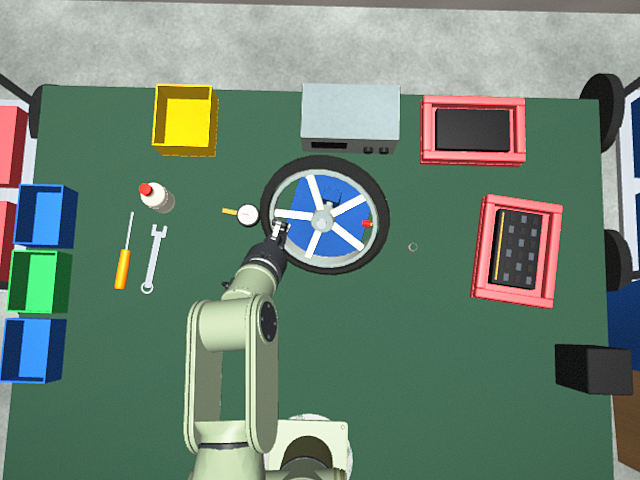

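The wrist view shows my fitted wheel within a few pixels of the real spokes (e.g. near (245,157) and (405,230)). The top view shows the path is clear. Next I enter the window between the 180° and 252° spokes.

apply_moves(targets="0 40 0.5 0 0 0; 0 75 0.5 0 0 0; 0 100 0.5 0 0 0; 0 120 0.5 0 0 0; 0 135 0.5 0 0 0; 0 148 0.5 0 0 0; 0 148 0.5 0 0 0")

```text
time_s: 2.55
position: [0.6158, 0.0335, 0.1937]
tcp_rot: [[-0.26, 0.622, 0.739], [-0.966, -0.167, -0.199], [-0.0, -0.765, 0.644]]
ft_force: [-0.3, 0.3, -0.7]
finger_gap: -0.0003
```

```bash
python3 goto.py -62 -2 33
```

```text
t 2.55 wheel coords (right,depth,up) mm [-64.0671  -2.394   34.0563] gap -0.0002991853776298694 F [-0.3178  0.2557 -0.7352] j [-0.0063  0.0655  1.9853 -0.3955  0.438   0.56  ]
tgt world [0.6148 0.0316 0.1928] shift [ 2.0664  0.3902 -1.0521] rot deg [-0.0533  0.0628 -0.0677]
```

apply_moves(targets="5 0 6 0 0 0; 10 0 11 0 0 0; 15 0 16 0 0 0; 20 0 20.5 0 0 0; 25 0 24 0 0 0; 30 0 27 0 0 0; 36 0 30 0 0 0; 42 0 32 0 0 0")

```text
time_s: 3.35
position: [0.6286, -0.0132, 0.2149]
tcp_rot: [[-0.259, 0.622, 0.739], [-0.966, -0.167, -0.199], [-0.0, -0.765, 0.644]]
ft_force: [-0.9, 1.7, -0.2]
finger_gap: -0.0001
```

```bash
python3 goto.py -22 -2 66;  python3 - <<'E'
from cell import arm
import cv2
im=arm.read_camera('top');cv2.imwrite('pics/t2.png',cv2.resize(im[140:290,210:430],None,fx=3.5,fy=3.5))
E
```

```text
t 3.35 wheel coords (right,depth,up) mm [-22.3025  -2.8483  66.4905] gap -0.00011712268071814241 F [-0.9017  1.6844 -0.2343] j [-0.1128  0.0453  1.955  -0.2186  0.4564  0.3118]
tgt world [ 0.6287 -0.0136  0.214 ] shift [ 0.3034  0.8465 -0.4787] rot deg [-0.0872  0.0877 -0.11  ]
```

View pics/t2.png

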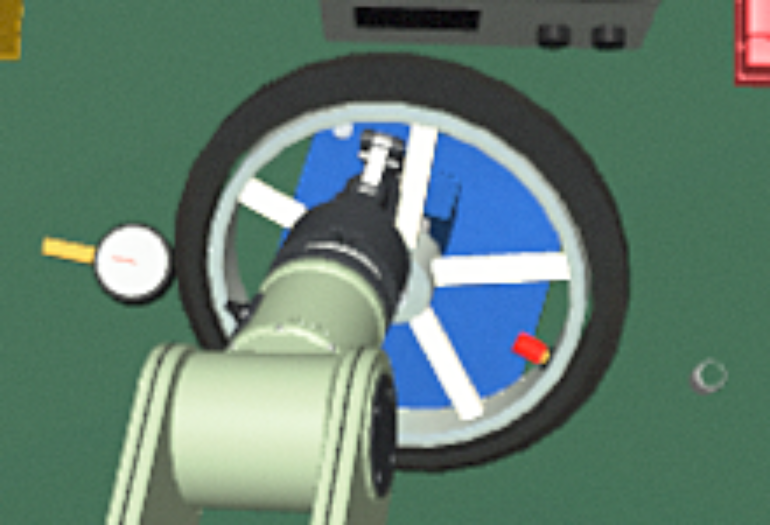

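The push works: the spoke is being led by the fingers at about 2 N, and the cap has moved to (532,348) in the crop. I'll continue along the arc.

apply_moves(targets="8 0.5 2 0 0 0; 16 0.5 3 0 0 0; 24 0.5 3.5 0 0 0; 32 0.5 3 0 0 0; 40 0.5 1 0 0 0; 48 0.5 -1.5 0 0 0; 55 0.5 -5 0 0 0; 62 0.5 -9 0 0 0")

```text
time_s: 4.2
position: [0.6072, -0.0727, 0.2105]
tcp_rot: [[-0.26, 0.625, 0.736], [-0.966, -0.168, -0.198], [-0.0, -0.762, 0.647]]
ft_force: [1.1, 1.8, 0.5]
finger_gap: 0.0
```

```bash
python3 goto.py 52 -2 47
```

```text
t 4.2 wheel coords (right,depth,up) mm [40.6243 -2.7424 59.7759] gap 6.514030911741334e-06 F [1.1197 1.8154 0.4516] j [-0.2595  0.0023  2.0116 -0.0048  0.4238  0.0072]
tgt world [ 0.5953 -0.0812  0.2018] shift [ 11.3614   0.6557 -12.7824] rot deg [-0.3157  0.0684 -0.08  ]
```

apply_moves(targets="6 0.5 -6 0 0 0; 11.5 0.5 -13 0 0 0; 14 0.5 -17 0 0 0; 14 0.5 -17 0 0 0; 9 0.5 -10 0 0 0; 9 -25 -10 0 0 0; 9 -55 -10 0 0 0; 9 -70 -10 0 0 0")

```text
time_s: 5.0
position: [0.5538, -0.0675, 0.2595]
tcp_rot: [[-0.26, 0.627, 0.735], [-0.966, -0.169, -0.198], [0.0, -0.761, 0.649]]
ft_force: [1.2, -1.1, 0.2]
finger_gap: -0.0002
```

```bash
python3 goto.py 52 -2 47; python3 - <<'E'
from cell import arm
import cv2
im=arm.read_camera('top');cv2.imwrite('pics/t3.png',cv2.resize(im[140:290,210:430],None,fx=3.5,fy=3.5))
E
```

```text
t 5.0 wheel coords (right,depth,up) mm [ 49.6504 -74.312   50.7208] gap -0.00023621566574185177 F [ 1.1791 -1.1373  0.2124] j [-0.2839 -0.201   2.0807  0.0259  0.5559 -0.0381]
tgt world [ 0.5953 -0.0812  0.2018] shift [ 2.4341 72.2694 -4.2885] rot deg [-0.4548  0.0912 -0.0721]
```

View pics/t3.png

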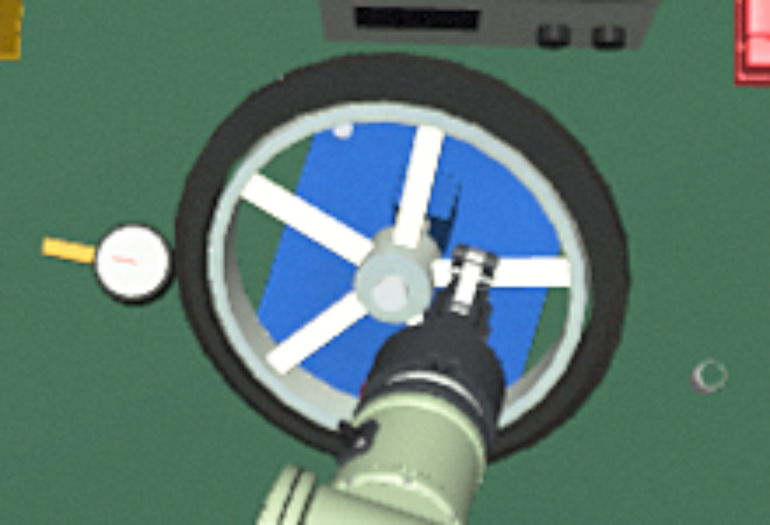

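```bash
cat > ang.py <<'E'
from h import *
from cell import arm
import sys
c=arm.get_calibration('top');p=np.load('p.npy'); Rz,up,ax,right=axes(p[2]); h=np.array([p[0],p[1],.17])
def coord(u,v,d):
    R=np.array(c['R']); o=-R.T@np.array(c['t']); r=R.T@[(u-c['cx'])/c['fx'],(v-c['cy'])/c['fy'],1]
    h2=h+d*ax; X=o+r*((h2-o)@ax)/(r@ax)-h2
    return X@right*1000,X@up*1000
for s in sys.argv[1:]:
    u,v,d=map(float,s.split(','))
    x,y=coord(u/3.5+210,v/3.5+140,d/1000); print(s,round(x,1),round(y,1),'ang',round(np.degrees(np.arctan2(x,y)),1))
E
python3 ang.py 427,140,-6 262,190,-6 282,362,-6 555,271,-6
```

```text
427,140,-6 -3.2 97.6 ang -1.9
262,190,-6 -97.6 30.6 ang -72.6
282,362,-6 -60.2 -92.1 ang -146.8
555,271,-6 96.8 34.8 ang 70.2
```

apply_moves(targets="-30 0 2 -0.4 0 0; -65 0 4 -0.4 0 0; -91 0 6 -0.4 0 0; -91 0 6 -0.4 0 0; -91 30 6 -0.4 0 0; -91 55 6 -0.4 0 0; -91 72 6 -0.4 0 0; -91 72 6 -0.4 0 0")

```text
time_s: 5.85
position: [0.6265, 0.006, 0.2072]
tcp_rot: [[-0.261, 0.619, 0.741], [-0.965, -0.168, -0.199], [0.002, -0.767, 0.642]]
ft_force: [-0.0, -0.3, -0.5]
finger_gap: 0.0003
```

```bash
python3 goto.py -41 -2 57
```

```text
t 5.85 wheel coords (right,depth,up) mm [-40.3596  -1.475   56.0934] gap 0.0003400033075199332 F [-0.0384 -0.253  -0.5353] j [-0.0679  0.058   1.9588 -0.2912  0.4544  0.4132]
tgt world [0.627  0.0066 0.2082] shift [-0.6386 -0.5271  0.9184] rot deg [0.0913 0.0989 0.0298]
```

apply_moves(targets="8 0 6 0 0 0; 16 0 10 0 0 0; 24 0 12 0 0 0; 32 0 13.5 0 0 0; 40 0 14 0 0 0; 48 0 13.5 0 0 0; 56 0 12 0 0 0; 64 0 10 0 0 0")

```text
time_s: 6.65
position: [0.617, -0.0577, 0.2146]
tcp_rot: [[-0.261, 0.62, 0.74], [-0.965, -0.168, -0.199], [0.001, -0.766, 0.643]]
ft_force: [0.4, 2.6, 0.3]
finger_gap: -0.0003
```

```bash
python3 goto.py 35 -2 60.6
```

```text
t 6.65 wheel coords (right,depth,up) mm [23.6505 -2.2815 66.6185] gap -0.0002842572776864608 F [0.3632 2.6086 0.3482] j [-0.2185  0.0179  1.9833 -0.0686  0.444   0.0962]
tgt world [ 0.6098 -0.0675  0.2105] shift [11.342   0.2805 -6.0196] rot deg [ 0.0251  0.0719 -0.016 ]
```

apply_moves(targets="7 0 -4 0 0 0; 14 0 -8 0 0 0; 21 0 -13 0 0 0; 27 0 -19 0 0 0; 32 0 -25 0 0 0; 37 0 -32 0 0 0; 40 0 -38 0 0 0; 42 0 -43 0 0 0")

```text
time_s: 7.45
position: [0.5741, -0.09, 0.1874]
tcp_rot: [[-0.261, 0.621, 0.739], [-0.965, -0.168, -0.199], [0.001, -0.765, 0.644]]
ft_force: [0.5, 2.0, 1.4]
finger_gap: 0.0
```

apply_moves(targets="0 0 0 0 0 0; -3 0 8 0 0 0; -3 -25 8 0 0 0; -3 -50 8 0 0 0; -3 -72 8 0 0 0; -3 -72 8 0 0 0")

```text
time_s: 8.05
position: [0.5372, -0.0767, 0.2513]
tcp_rot: [[-0.26, 0.626, 0.735], [-0.965, -0.17, -0.198], [0.001, -0.761, 0.648]]
ft_force: [0.2, 0.8, 0.2]
finger_gap: -0.0002
```

```bash
python3 goto.py 52 -2 47; python3 - <<'E'
from cell import arm
import cv2
im=arm.read_camera('top');cv2.imwrite('pics/t4.png',cv2.resize(im[140:290,210:430],None,fx=3.5,fy=3.5))
E
```

```text
t 8.05 wheel coords (right,depth,up) mm [ 62.8342 -76.7809  35.0288] gap -0.0001780617080797296 F [0.2173 0.8232 0.2055] j [-0.3219 -0.2311  2.1222  0.0709  0.5472 -0.1059]
tgt world [ 0.5953 -0.0812  0.2018] shift [-10.8259  74.8523  11.4799] rot deg [-0.3974  0.1014  0.0096]
```

View pics/t4.png

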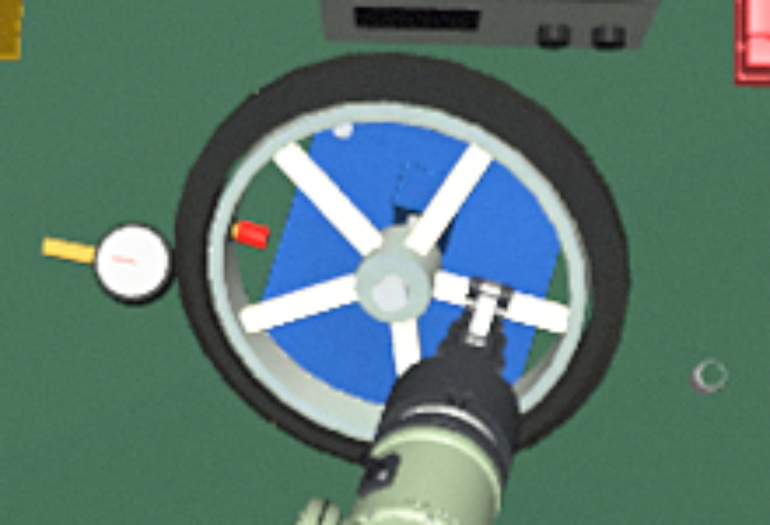

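The stem cap is now at the left (252,235). The pushed spoke points right, ending at (560,318), and the next spoke's tip is at (483,155).

```bash
python3 ang.py 483,155,-6 288,158,-6 252,318,-6 558,318,-6 255,235,0
```

```text
483,155,-6 32.7 98.6 ang 18.4
288,158,-6 -85.6 58.0 ang -55.9
252,318,-6 -86.5 -65.2 ang -127.0
558,318,-6 107.8 2.4 ang 88.7
255,235,0 -97.0 -6.4 ang -93.8
```

apply_moves(targets="-30 0 12 -0.4 0 0; -65 0 22 -0.4 0 0; -89 0 30 -0.4 0 0; -89 0 30 -0.4 0 0; -89 30 30 -0.4 0 0; -89 57 30 -0.4 0 0; -89 75 30 -0.4 0 0; -89 75 30 -0.4 0 0")

```text
time_s: 8.9
position: [0.6278, -0.0105, 0.2071]
tcp_rot: [[-0.262, 0.613, 0.746], [-0.965, -0.168, -0.201], [0.003, -0.772, 0.635]]
ft_force: [0.2, -0.4, -0.9]
finger_gap: 0.0003
```

```bash
python3 goto.py -26 -2 65
```

```text
t 8.9 wheel coords (right,depth,up) mm [-24.793    2.1892  60.3252] gap 0.00032134117650550384 F [ 0.1809 -0.409  -0.9365] j [-0.1048  0.0589  1.9542 -0.2361  0.4576  0.335 ]
tgt world [ 0.629  -0.0095  0.2133] shift [-1.1904 -4.2378  4.648 ] rot deg [0.5648 0.0905 0.1254]
```

apply_moves(targets="7 -3 5 0.5 0 0; 15 -3 8.5 0.5 0 0; 23 -3 10 0.5 0 0; 31 -3 10 0.5 0 0; 39 -3 8.5 0.5 0 0; 47 -3 6.5 0.5 0 0; 55 -3 3 0.5 0 0; 63 -3 -1 0.5 0 0")

```text
time_s: 9.7
position: [0.6086, -0.0706, 0.2096]
tcp_rot: [[-0.262, 0.62, 0.739], [-0.965, -0.17, -0.199], [0.002, -0.766, 0.643]]
ft_force: [0.9, 2.2, -0.1]
finger_gap: -0.0001
```

```bash
python3 goto.py 70 -2 4
```

```text
t 9.7 wheel coords (right,depth,up) mm [38.3281 -1.5371 59.8227] gap -8.714001992876066e-05 F [ 0.9076  2.2296 -0.127 ] j [-0.2519  0.008   2.0055 -0.0236  0.4298  0.0302]
tgt world [ 0.5588 -0.09    0.1741] shift [ 31.612   -0.4204 -55.8504] rot deg [-0.0064  0.0622  0.0889]
```

apply_moves(targets="7 0 -6 0 0 0; 13 0 -12 0 0 0; 18 0 -18 0 0 0; 22.5 0 -25 0 0 0; 26 0 -32 0 0 0; 29 0 -39 0 0 0; 31 0 -46 0 0 0; 31.5 0 -51.5 0 0 0")

```text
time_s: 10.5
position: [0.5617, -0.0909, 0.1761]
tcp_rot: [[-0.262, 0.62, 0.74], [-0.965, -0.17, -0.2], [0.002, -0.766, 0.643]]
ft_force: [1.5, 0.5, 1.8]
finger_gap: -0.0002
```

```bash
python3 goto.py 70 -2 4; python3 - <<'E'
from cell import arm
import cv2
im=arm.read_camera('top');cv2.imwrite('pics/t5.png',cv2.resize(im[140:290,210:430],None,fx=3.5,fy=3.5))
E
```

```text
t 10.5 wheel coords (right,depth,up) mm [70.1797 -1.5668  7.6827] gap -0.0002258975702013553 F [1.4551 0.4746 1.823 ] j [-0.336  -0.0358  2.1326  0.1283  0.3503 -0.176 ]
tgt world [ 0.5588 -0.09    0.1741] shift [-0.1822 -0.4335 -3.6814] rot deg [0.0055 0.0505 0.1045]
```

View pics/t5.png

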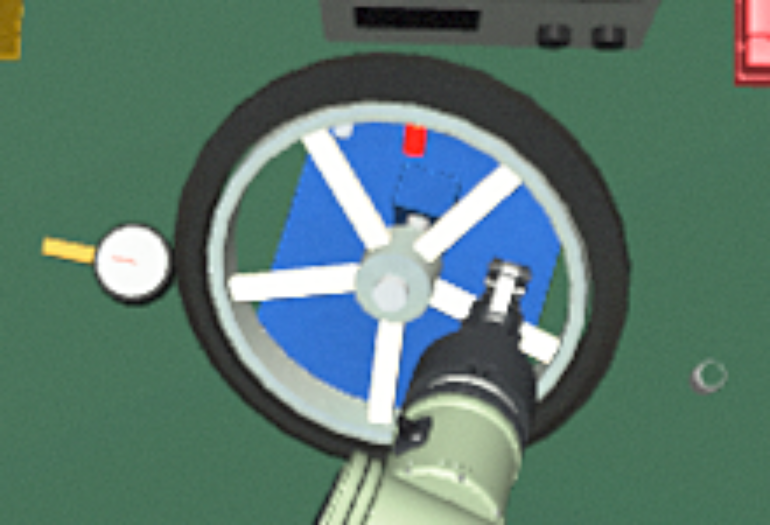

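The cap is now near the top at (415,140), and the pushed spoke ends at (550,348).

```bash
python3 ang.py 414,140,0 510,176,-6 314,141,-6 240,287,-6 381,410,-6 548,346,-6
```

```text
414,140,0 -11.5 92.1 ang -7.1
510,176,-6 52.4 90.0 ang 30.2
314,141,-6 -71.8 74.8 ang -43.8
240,287,-6 -98.7 -44.5 ang -114.2
381,410,-6 13.0 -106.4 ang 173.0
548,346,-6 107.2 -19.9 ang 100.5
```

About -7° remains, so one small further push along the arc, then I check again before withdrawing.

apply_moves(targets="0 0 -3 0 0 0; 0 0 -6 0 0 0; 0 0 -8 0 0 0; 0 0 -8 0 0 0; 0 0 -8 0 0 0")

```text
time_s: 11.05
position: [0.5542, -0.0886, 0.1692]
tcp_rot: [[-0.262, 0.617, 0.742], [-0.965, -0.169, -0.2], [0.002, -0.769, 0.64]]
ft_force: [1.0, 0.4, 0.1]
finger_gap: -0.0
```

```bash
python3 goto.py 70 -2 4; python3 - <<'E'
from cell import arm
import cv2
im=arm.read_camera('top');cv2.imwrite('pics/t6.png',cv2.resize(im[140:290,210:430],None,fx=3.5,fy=3.5))
E
```

```text
t 11.05 wheel coords (right,depth,up) mm [69.937  -1.284  -2.8191] gap -4.191577403790244e-05 F [0.9999 0.3618 0.1172] j [-0.337  -0.0393  2.1521  0.1351  0.3389 -0.1842]
tgt world [ 0.5588 -0.09    0.1741] shift [ 0.0724 -0.7459  6.816 ] rot deg [0.2492 0.0701 0.0801]
```

View pics/t6.png

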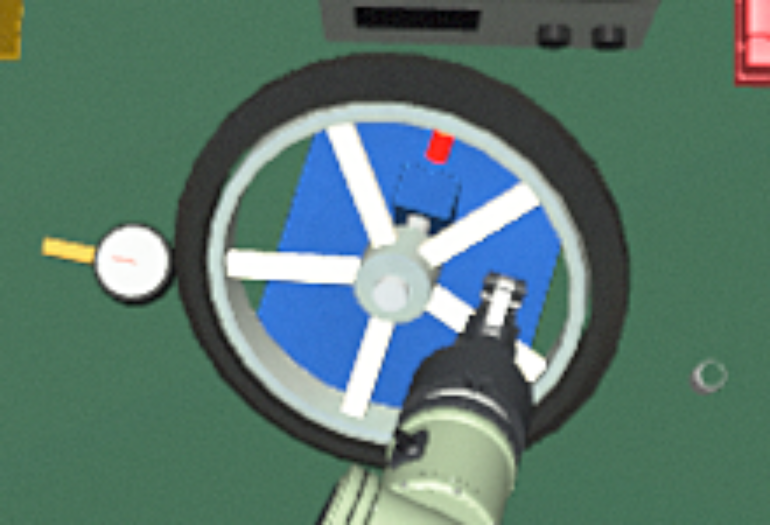

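The cap is at (440,145), and its line from the hub is parallel to the stand's edges. Now the numbers.

```bash
python3 ang.py 439,147,0 528,193,-6 341,134,-6 238,263,-6 353,405,-6 540,368,-6
```

```text
439,147,0 4.8 92.4 ang 3.0
528,193,-6 66.1 82.3 ang 38.8
341,134,-6 -56.2 84.8 ang -33.5
238,263,-6 -103.3 -27.1 ang -104.7
353,405,-6 -6.3 -109.1 ang -176.7
540,368,-6 106.7 -37.8 ang 109.5
```

apply_moves(targets="0 0 6 0 0 0; 0 0 8 0 0 0; 0 -25 8 0 0 0; 0 -60 8 0 0 0; 0 -100 8 0 0 0; 0 -130 8 0 0 0; 0 -130 8 0 0 0")

```text
time_s: 11.8
position: [0.4808, -0.0686, 0.2795]
tcp_rot: [[-0.262, 0.624, 0.737], [-0.965, -0.171, -0.198], [0.003, -0.763, 0.647]]
ft_force: [-0.0, 0.1, 0.6]
finger_gap: 0.0
```

```bash
python3 goto.py 70 -2 4; python3 - <<'E'
from cell import arm
import cv2
im=arm.read_camera('top');cv2.imwrite('pics/t7.png',cv2.resize(im[140:290,210:430],None,fx=3.5,fy=3.5));cv2.imwrite('pics/t7f.png',im)
from h import *
p=np.load('p.npy');p[3]=0
c=arm.get_calibration('wrist'); im=arm.read_camera('wrist')
for w in range(36,360,72):
    for t in(-.008,.008):
        q=projf(c,np.array([wp(p,r,w,-.006,t) for r in np.linspace(.026,.114,9)])); cv2.polylines(im,[q.astype(int)],False,(255,0,255),1)
q=projf(c,np.array([wp(p,r,0,0) for r in(.089,.114)]));cv2.polylines(im,[q.astype(int)],False,(0,255,0),1)
cv2.imwrite('pics/w7.png',im)
E
```

```text
t 11.8 wheel coords (right,depth,up) mm [  69.773  -134.7466    9.8397] gap 1.7747887131739283e-05 F [-0.0168  0.1304  0.6459] j [-0.3557 -0.4314  2.1958  0.0907  0.6776 -0.1421]
tgt world [ 0.5588 -0.09    0.1741] shift [ -0.0519 132.7011  -6.5187] rot deg [-0.2937  0.1105  0.1153]
```

View pics/t7f.png

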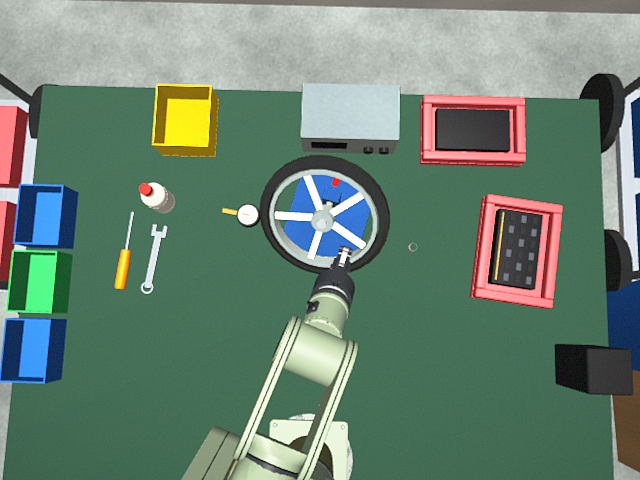

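View pics/w7.png

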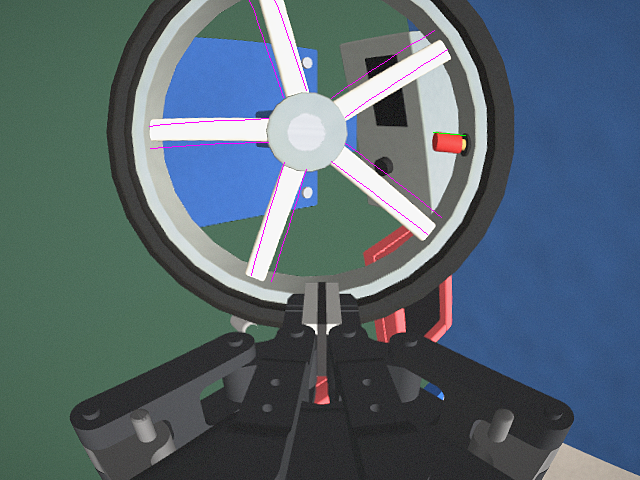

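```bash
cat > ov.py <<'E'
from cell import arm
from h import *
c=arm.get_calibration('wrist'); p0=np.load('p.npy')
im=arm.read_camera('wrist')
im=cv2.resize(im[0:300,90:530],None,fx=1.8,fy=1.8,interpolation=cv2.INTER_CUBIC)
def d(X,col): cv2.polylines(im,[((projf(c,X)-[90,0])*1.8).astype(int)],False,col,1)
L=lambda a,b:np.linspace(a,b,20)
for dy,col in((0,(0,0,255)),):
    p=p0.copy(); p[2]+=np.radians(dy)
    q=[(-.08,.1,.012),(.14,.1,.012),(.14,-.1,.012),(-.08,-.1,.012),(-.08,.1,.012)]
    for i in range(4): d(sp(p,L(q[i],q[i+1])),col)
    for r,dd in((.114,-.02),(.026,-.022),(.15,-.012)): d(np.array([wp(p,r,w,dd) for w in range(0,361,5)]),(0,255,255))
cv2.imwrite('pics/ov.png',im)
E
python3 ov.py
```

```text
(no output)
```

View pics/ov.png

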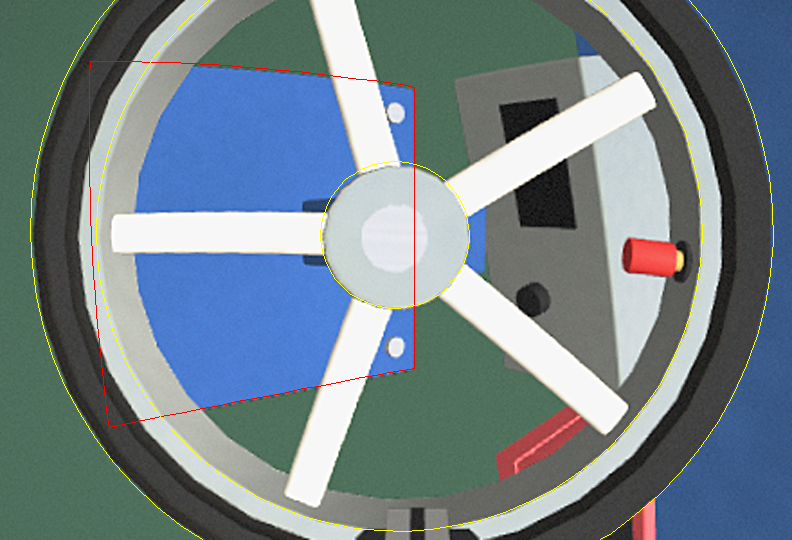

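```bash
python3 - <<'E'
from cell import arm
from h import *
from scipy.optimize import least_squares
c=arm.get_calibration('wrist'); p=np.load('p.npy')
obs={180:[(115,233),(300,233)],108:[(303,497),(370,320)],36:[(617,418),(460,285)],324:[(643,88),(460,195)],252:[(334,5),(378,155)]}
for w,q in obs.items():
    q=np.array(q)/1.8+[90,0]
    def f(v,off=0):
        p[3]=v[0]; L=projf(c,np.array([wp(p,r,w,-.006) for r in np.linspace(.03,.114,60)]))
        return np.linalg.norm(L[None]-q[:1,None],axis=2).min()
    g=np.linspace(-.2,.2,401); e=[f([v]) for v in g]; print(w,np.degrees(g[np.argmin(e)]),min(e))
q=np.array([652,256])/1.8+[90,0]
g=np.linspace(-.2,.2,401);e=[]
for v in g:
    p[3]=v;e.append(np.linalg.norm(projf(c,wp(p,.098,0,0))[0]-q))
print('stem',np.degrees(g[np.argmin(e)]),min(e))
E
```

```text
180 2.750197416627951 0.09770176160825121
108 3.2085636527326096 0.4367384979174151
36 3.265859432245692 0.5865434901200616
324 2.750197416627951 0.5420253863411713
252 2.521014298575621 0.6760538979964748
stem 3.3231552117587744 1.6372643275208
```

Both cameras put the wheel at about +3° (0.05 rad), inside the 0.14 rad limit. The arm is clear and the bystanders have not moved in the top view, so I'm handing in.

```bash
python3 -c "
import cv2,numpy as np
a=cv2.imread('pics/top0.png').astype(int);b=cv2.imread('pics/t7f.png').astype(int)
d=np.abs(a-b).max(2)
for n,(x0,x1,y0,y1) in dict(gauge=(218,259,200,230),socket=(403,422,238,255),trays=(415,570,90,310),tools=(105,180,175,300)).items(): print(n,(d[y0:y1,x0:x1]>60).sum())
from cell import arm
print(arm.finish_job())"
```

```text
gauge 0
socket 0
trays 0
tools 0
the job is handed in; nothing more can be done
None
```

I turned the wheel clockwise about 285° with the closed fingertips, and the valve stem now sits about 3° (0.05 rad) past twelve o'clock, inside the 8° limit. I pushed three different spokes in turn, each from a window that did not hold the stem. The force readings taken between moves, the only ones I had, were about 1–3 N.

- **Stem position:** the top camera gave +1.5 to +3.3° and the wrist camera +2.5 to +3.3°, so the two agree on the angle. The stem went slightly past the top because the last small push travelled about 2 mm further than I commanded.
- **Bystanders:** comparing the top-camera pictures from start and end showed no change around the gauge, socket, trays, module, wrench, screwdriver or bottle.
- **Robot at hand-in:** the arm was withdrawn about 135 mm in front of the wheel and touching nothing, at about 12 s on the robot's clock.

None of my checks failed or disagreed. `finish_job` reports no verdict, so I cannot confirm the judged result.

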